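# Knock a jammed sample cartridge out of a revolving carousel

## Task

The orange sample cartridge is jammed in the revolving carousel. Turn the carousel by its knob until the orange pocket faces the discharge port, push the cartridge right out onto the ledge from behind with the push rod through the access hole, then lay the rod flat on the bench clear of the carousel and set the cartridge down gently inside the steel tray, standing flat on its underside. Leave the green and violet cartridges seated and do not disturb the bottle and the two vials.

Things in the scene. Friction and masses are not known exactly. Their poses are not given: they have to be found in the camera images.
- housing: Fixed round housing with a blue fence, 108 mm in diameter (base disc 116 mm), 43 mm high. Origin on the bench on the carousel's axis; +x points horizontally out through the discharge port and along the ledge, -x to the access hole at the back, z up. The port is a gap in the fence 32 mm wide, open above; elsewhere the fence keeps the cartridges in.
- access_hole (a point): Centre of the round access hole's mouth in the outer face of the aluminium plate at the back of the housing, 28 mm above the bench; the hole is 20 mm across and goes through the 6 mm plate. Same axes as the housing; the rod goes in along +x.
- port (a point): Point 11 mm above the ledge, 80 mm from the carousel's axis: about where the cartridge's centre is once right out. Axes as the housing. The grey ledge is flat, 60 mm wide, top 16.2 mm above the bench, from 49 to 107 mm from the axis, with a lip 5 mm high at its end.
- carousel: White carousel, 94 mm in diameter, top 45 mm above the bench, turning either way without stops on a vertical axis; 0.1 N m friction holds it where left. Origin on the axis, 12.5 mm up; +x points out along the orange pocket (green 120 degrees anticlockwise from above, violet 240). With its +x along the housing's +x the orange pocket faces the port; it starts 0.45 to 1.4 rad anticlockwise of that.
- knob_grip (a point): Centre of the black bar knob fixed on top of the carousel, 63 mm above the bench: a bar 46 mm long (along the carousel's x), 14 mm wide, from 47 to 73 mm above the bench, with an orange mark on top at the end toward the orange pocket.
- cartridge_orange (a point): Centre of the orange sample cartridge, a block 28 mm long (x), 22 mm wide (y), 22 mm high (z), 30 g, white round end faces. It starts with +x outward along its pocket; a steel spring clip presses on its top, so it takes about 7 N (5 to 9) to push it the first 15 mm, then it slides easily.
- cartridge_green (a point): Centre of the green cartridge, same size, in its own pocket; it must stay there.
- cartridge_violet (a point): Centre of the violet cartridge, same size, in its own pocket; it must stay there.
- seat_orange (a point): Where the orange cartridge's centre is when seated: 32 mm from the axis, 28 mm above the bench. The pocket is 24 mm wide, its floor 17 mm up. Behind it a straight passage, at least 16 mm wide and 22 mm high, crosses the carousel to the far rim, so that a rod through the access hole meets the cartridge's inner end, 18 mm from the axis.
- seat_green (a point): The same for the green cartridge.
- seat_violet (a point): The same for the violet cartridge.
- rod_handle (a point): Centre of the push rod's handle: a blue square bar with black bands, 60 mm long (x), 18 x 18 mm. The rod (0.12 kg) lies flat on the bench; +x points along the rod to its tip. The balance point is 14 mm from here toward the tip. The handle's front end is 30 mm from here.
- rod_tip (a point): End of the round steel rod, 10 mm in diameter, on the handle's axis, 130 mm in front of the handle's front end and 160 mm from the handle's centre. Same axes as the handle.
- tray_floor (a point): Centre of the inner floor of the loose steel tray, 3 mm above the bench; the tray measures 90 mm (x) by 110 mm (y) outside and is 14 mm high with 3 mm walls and floor, 0.3 kg.
- tray: The same steel tray; origin at the centre of its underside.
- cart_orange: The orange cartridge; origin at the centre of its underside.
- rod: The push rod; origin under the middle of the handle, on its underside (9 mm below the axis). Same axes as the handle.
- dropper: Brown dropper bottle with black cap, 35 mm in diameter, 76 mm high, standing beside the ledge; a bystander. Origin at the centre of its underside.
- vial: Small clear vial with a black cap, 26 mm in diameter, 56 mm high, standing beside the rod's way behind the housing; a bystander. Origin at the centre of its underside.
- vial_purple: Small vial with violet contents and a black cap, 29 mm in diameter, 57 mm high, standing beside the back of the housing; a bystander. Origin at the centre of its underside.
Not all that is in view belongs to the job. What is shaped like the tray but brown is not meant.

How it is judged:
By the outcome, as a careful person would: the job done as asked, in the order asked, and still so for the second after the job is handed in, with the robot touching nothing.
It also fails if it takes over 62 s, if anything falls off the work surface, if the arm or the gripper's body presses on something with over 40 N, if the wrist force passes 120 N, or if a joint passes its speed limit or range.

## Robot

A 6-joint arm with a two-finger parallel gripper is mounted at the origin on a cart in front of the work surface, level with it; the furniture and walls round the work are solid. World frame = base frame: x ahead of the robot, y to its left, z up, the work surface at z = 0. Lengths are in mm, angles in degrees, forces in N, time in s.
With the tool pointing down it reaches from about 300 to 850 mm from the base axis. Payload 4.2 kg.
Tool frame: the origin (TCP) lies on the centre line of the jaws, within the pads' length; the fingertips stand env.nose_length ahead of it and the grasp point (between the pads) lies 2 mm behind it (env.nose_length is the distance from the TCP to the fingertips, in mm); z points along the fingers, y is the direction in which the jaws open and shut (so a half turn about z gives the same grasp; the last joint's range is limited). The gripper opens to 91 mm and grips with 3 to 60 N. Pads are 32 mm wide; open, the fingers measure 118 mm over their backs; the gripper's body (76 mm by 178 mm) begins 60 mm behind the grasp point.
Start: joints at [-72.307, 18.312, 89.639, -0, 72.044, -1.146], TCP at [185.675, -544.212, 230.976] pointing down, gripper open.
Joint ranges: [-177.97, 177.97], [-48.28, 115.42], [12.27, 149.76], [-77.06, 257.06], [2.81, 150.46], [-146.56, 146.56]. Speed limits (degrees/s): [147.25, 147.25, 180, 180, 180, 180].

## Interface

Orientations are given as [roll, pitch, yaw] about the fixed x, y, z axes, in that order (R = Rz(yaw) Ry(pitch) Rx(roll)).
In Python, from workcell import env gives the robot as it stands. The module is installed in compiled form; this text tells all that it offers.
- The arm moves only by the tool jog_arm, never from a script. Its argument "deltas" is a list that holds one entry, the list of rows, each a list of 5 numbers: the shift along the tool's x, y, z in m, then the turn about the tool's z in degrees, then the finger opening in m, from 0 to 0.0912. A call has 1 to 20 rows; each row is the pose to reach, as a shift and turn from the pose commanded when the call began, along the tool's axes at that moment; what a row does not reach only later rows make up. A row lasts 1/12 s, in which the tool goes at most 41.7 mm and 7.16 degrees, less where a joint would pass 70% of its speed; a pose out of reach is approached as far as the arm can. A call with a gripper value outside its range is refused whole. The fingers move at their own pace and stop on an object; "grip_force" is the grip in N (left out, the last holds). Time passes only in rows, so rows that repeat a pose let the fingers close. It gives the time, the measured TCP pose, the force and the opening at its end, in the units of the state.
- env.state(): the state, without advancing time (a new reading comes with each control period).
- env.grab_frame(name): name is "scene" or "side" or "wrist"; returns the picture (400x640x3 uint8, red, green, blue); there is no depth.
- env.camera_params(name): a dict with "fx", "fy", "cx", "cy" (pixels), "xyz" and "orientation" of the camera in the world. Camera axes: x right, y down, z forward; pixel columns grow to the right and rows downward; lengths in mm; the calibration is good to about 2 mm. A picture is of the moment at which its call begins: read the wrist's pose just before it. camera_params takes no time and is no camera call; for the wrist camera it gives the pose at the moment of the call.
- env.job_done(): hands the job in, once; it reports no verdict.
Trained networks look in the newest picture that a camera, given by its name, has taken for a name from the list of things; names that differ only in an ending like _2 or _b are one class to them, and where a whole thing is asked for, a point or a joint stands for the part that bears it (a point fixed in the world has none). Each returns a list of dicts, best first, with "conf" (0 to 1); they miss things now and then, are a little off and sometimes report something else, mostly with a low value. They report only what shows in the picture. A call takes as long as a camera call. They do not tell look-alikes from the thing itself.
- env.look_for(camera, label): "xyz" ([x, y, z] in mm, in world coordinates, good to about 4 mm: the middle of the surface that is visible of it).
The state is a dict: "time_s": time; "qpos": joint angles; "qvel": joint speeds; "effort": joint torques, N m; "ee_pos": TCP position; "ee_rot": TCP orientation; "force": force on the tool from outside, world axes, zero at the start; "torque": the same for the moment, N m; "gripper_width": finger opening in mm.
Only numpy, scipy, OpenCV 4.12 (cv2) and the standard library are available. Lean on these libraries where they do the work, as an engineer would, in place of code of your own. Each camera call takes 0.05 s, during which the arm holds its last target.

## Working session

There is one attempt and no reset: what is moved stays moved. The work goes in short steps, Python scripts to look and compute and a tool call to move; the robot and the scene stay as the last step left them, time stands still between calls to the robot, and variables do not carry over. Pictures are saved under pics/ and viewed, and the job is handed in when it is done.

Besides the shell and the picture viewer there is one more tool, called after "Call:" by a JSON object that holds its "op" and its "data", one argument or row to a line. jog_arm: Moves the arm, as the interface text tells. Its arguments: {"type":"object","properties":{"deltas":{"type":"array"},"grip_force":{"type":"number"}},"required":["deltas"]}

```bash
mkdir -p pics; ls
cat > h.py <<'E'
import numpy as np, cv2
from scipy.spatial.transform import Rotation as R
from workcell import env
def snap(c,fn):
    im=env.grab_frame(c); cv2.imwrite('pics/'+fn,im[:,:,::-1]); return im
def cam(c):
    p=env.camera_params(c); return p
def rot(o): return R.from_euler('xyz',o,degrees=True).as_matrix()
def proj(p,X):
    X=np.atleast_2d(X); c=(X-np.array(p['xyz']))@rot(p['orientation'])
    return np.c_[p['fx']*c[:,0]/c[:,2]+p['cx'],p['fy']*c[:,1]/c[:,2]+p['cy']]
def back(p,uv,z):
    uv=np.atleast_2d(uv).astype(float)
    d=np.c_[(uv[:,0]-p['cx'])/p['fx'],(uv[:,1]-p['cy'])/p['fy'],np.ones(len(uv))]@rot(p['orientation']).T
    o=np.array(p['xyz']); t=(z-o[2])/d[:,2]; return o+d*t[:,None]
E
python3 - <<'E'
from h import *
print(env.state()); print(env.nose_length)
for c in ['scene','side','wrist']:
    print(c,env.camera_params(c)); snap(c,c+'0.png')
for c in ['scene','side']:
  for l in ['housing','knob_grip','cartridge_orange','rod_handle','rod_tip','tray','dropper','vial','vial_purple','access_hole','port']:
    print(c,l,[(np.round(d['xyz'],0).tolist(),round(d['conf'],2)) for d in env.look_for(c,l)][:3])
E
```

```text
pics
{'time_s': 0.0, 'qpos': array([-7.23068450e+01,  1.83502374e+01,  8.97054628e+01,  4.24767993e-05,
        7.20414561e+01, -1.14663497e+00]), 'qvel': array([ 0.0115628 ,  0.03705723, -0.03345367, -0.04413519, -0.03648278,
       -0.07065001]), 'effort': array([-1.67376806e-03, -4.12466025e+01, -2.31974173e+01,  7.26065249e-02,
        4.55706054e-02, -1.23600112e-04]), 'ee_pos': array([ 185.53582627, -543.76071863,  230.14069631]), 'ee_rot': array([-1.79902864e+02, -1.98459095e-03,  1.88397752e+01]), 'force': array([ 0.12357428, -0.07129377,  0.06461712]), 'torque': array([0.01056125, 0.00235171, 0.00448818]), 'gripper_width': 91.33214070112653}
17.0
scene {'fx': 410.56179626959783, 'fy': 410.56179626959783, 'cx': 319.7265228161054, 'cy': 200.16201334257926, 'xyz': array([ -9.02434171, 671.73898796, 594.31126478]), 'orientation': array([-119.58999283,   -1.01749156, -141.46437144])}
side {'fx': 425.8117934110244, 'fy': 425.8117934110244, 'cx': 323.96468325797053, 'cy': 197.25671684429867, 'xyz': array([538.08962378, 908.81814015, 885.27948462]), 'orientation': array([-131.710590
[... 793 characters left out ...]
484.0, 39.0, 33.0], 0.59)]
scene access_hole [([562.0, -18.0, 24.0], 0.56)]
scene port [([562.0, -17.0, 22.0], 0.71)]
side housing [([582.0, -11.0, 19.0], 0.97)]
side knob_grip [([574.0, -38.0, 45.0], 0.8)]
side cartridge_orange [([578.0, -36.0, 43.0], 0.6)]
side rod_handle [([460.0, 266.0, 10.0], 0.79)]
side rod_tip [([456.0, 264.0, 13.0], 0.86), ([682.0, -96.0, 36.0], 0.51)]
side tray [([462.0, -404.0, 2.0], 0.8), ([429.0, -244.0, 5.0], 0.56), ([574.0, -34.0, 37.0], 0.54)]
side dropper [([680.0, -96.0, 41.0], 0.75)]
side vial [([610.0, 110.0, 38.0], 0.61)]
side vial_purple [([493.0, 44.0, 37.0], 0.45)]
side access_hole [([584.0, -15.0, 23.0], 0.65)]
side port [([584.0, -17.0, 21.0], 0.75)]
```

View pics/scene0.png

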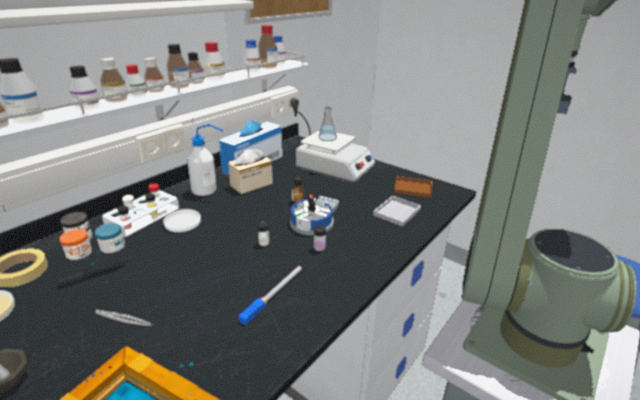

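View pics/side0.png

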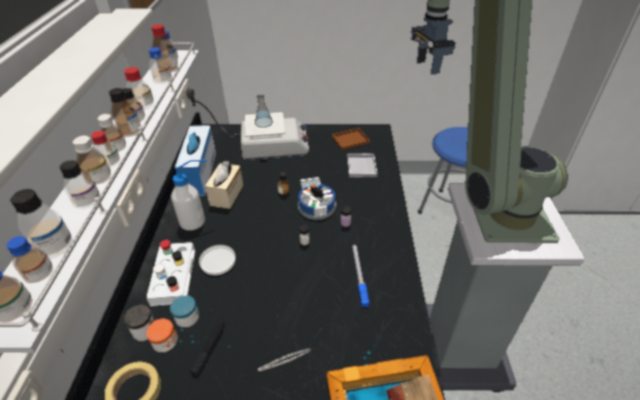

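View pics/wrist0.png

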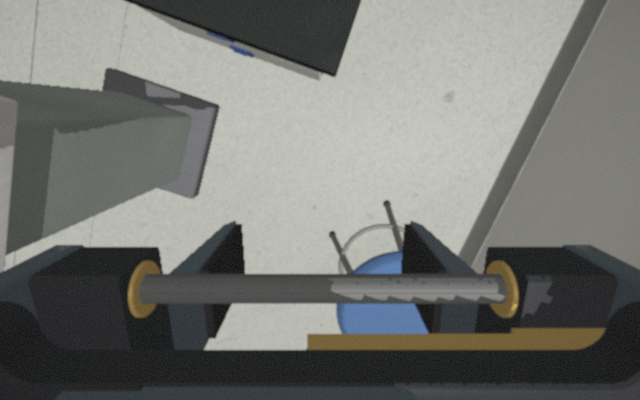

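Run:
```python
import cv2,numpy as np
a=cv2.imread('pics/scene0.png')[165:265,250:370]; b=cv2.imread('pics/side0.png')[160:260,260:380]
cv2.imwrite('pics/z0.png',np.vstack([cv2.resize(a,None,fx=3,fy=3,interpolation=2),cv2.resize(b,None,fx=3,fy=3,interpolation=2)]) [:, :])
```

```text
(no output)
```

View pics/z0.png

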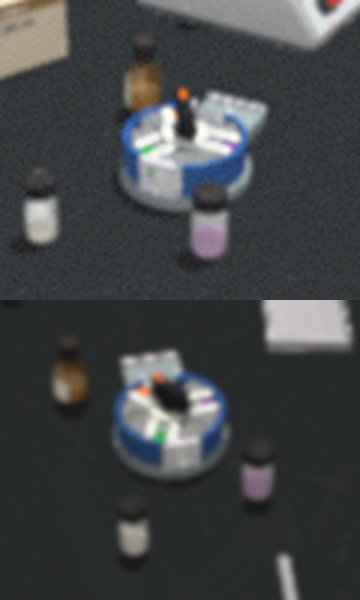

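Call:
{"op": "jog_arm", "data": {
  "deltas": [
    [[0.545,-0.315,0.03,-101,0.04],[0.545,-0.315,0.03,-101,0.04],[0.545,-0.315,0.03,-101,0.04],[0.545,-0.315,0.03,-101,0.04],[0.545,-0.315,0.03,-101,0.04],[0.545,-0.315,0.03,-101,0.04],[0.545,-0.315,0.03,-101,0.04],[0.545,-0.315,0.03,-101,0.04],[0.545,-0.315,0.03,-101,0.04],[0.545,-0.315,0.03,-101,0.04],[0.545,-0.315,0.03,-101,0.04],[0.545,-0.315,0.03,-101,0.04],[0.545,-0.315,0.03,-101,0.04],[0.545,-0.315,0.03,-101,0.04],[0.545,-0.315,0.03,-101,0.04],[0.545,-0.315,0.03,-101,0.04],[0.545,-0.315,0.03,-101,0.04],[0.545,-0.315,0.03,-101,0.04]]
  ]
}}

```text
time_s: 2.75
ee_pos: [599.3, -70.2, 200.6]
ee_rot: [-179.9, -0.0, 119.9]
force: [-0.3, 0.9, 0.2]
gripper_width: 39.8
```

Run:
```python
from h import *
s=env.state();print(s['time_s'],s['ee_pos'],s['ee_rot'],s['qpos'],s['gripper_width'],s['force'])
p=cam('wrist');print(p); snap('wrist','w1.png')
for l in ['knob_grip','cartridge_orange','access_hole','port','dropper','vial','vial_purple','housing']:
    print(l,[(np.round(d['xyz'],0).tolist(),round(d['conf'],2)) for d in env.look_for('wrist',l)][:3])
```

```text
2.75 [599.32527864 -70.190181   200.59410661] [-1.79918687e+02 -6.42350448e-03  1.19880599e+02] [-7.74825893e+00  2.20253695e+01  8.84765499e+01 -4.75500226e-02
  6.95664076e+01 -3.76122351e+01] 39.80948617223167 [-0.27480985  0.94105733  0.18862776]
{'fx': 320.35957048673254, 'fy': 320.35957048673254, 'cx': 322.70911478395703, 'cy': 202.2288178527513, 'xyz': array([561.56101472,  -3.6000392 , 355.16267065]), 'orientation': array([1.64460190e+02, 1.18635432e-01, 2.98466757e+01])}
knob_grip [([571.0, -44.0, 44.0], 0.95)]
cartridge_orange [([603.0, -71.0, 41.0], 0.58)]
access_hole [([589.0, -85.0, 16.0], 0.76), ([421.0, -232.0, 6.0], 0.18)]
port [([589.0, -87.0, 21.0], 0.61)]
dropper [([663.0, -113.0, 28.0], 0.48)]
vial [([601.0, 100.0, 56.0], 0.57)]
vial_purple [([490.0, 21.0, 61.0], 0.56)]
housing [([588.0, -85.0, 16.0], 0.84), ([605.0, -68.0, 41.0], 0.26)]
```

View pics/w1.png

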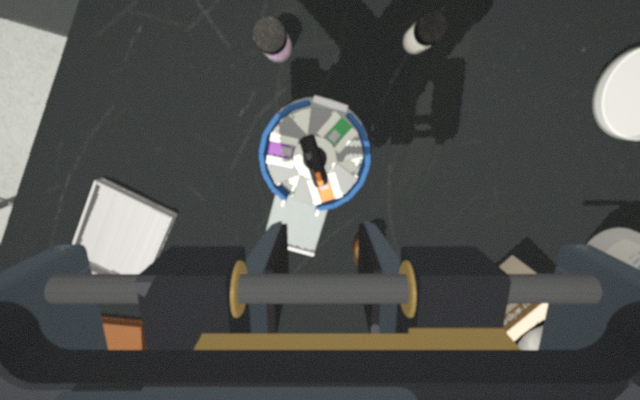

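Run:
```python
import cv2
a=cv2.imread('pics/w1.png')[85:265,240:390]
cv2.imwrite('pics/z1.png',cv2.resize(a,None,fx=4,fy=4,interpolation=2)[:600])
```

```text
(no output)
```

View pics/z1.png

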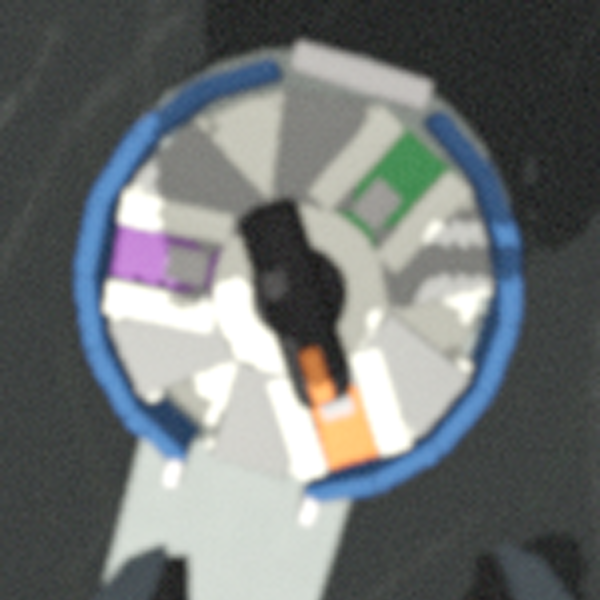

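```bash
cat > fit.py <<'E'
from h import *
from scipy.optimize import least_squares
p={'fx':320.35957,'fy':320.35957,'cx':322.70911,'cy':202.22882,'xyz':np.array([561.56101472,-3.6000392,355.16267]),'orientation':np.array([164.46019,.118635,29.8466757])}
im=cv2.imread('pics/w1.png').astype(int)
B,G,Rr=im[...,0],im[...,1],im[...,2]
m=((B-Rr)>60)&(B>100); m[:85]=0;m[230:]=0;m[:,:240]=0;m[:,390:]=0
v,u=np.nonzero(m); W=back(p,np.c_[u,v],43)
# outer points by angle
c=W[:,:2].mean(0)
for it in range(8):
    d=W[:,:2]-c; th=np.arctan2(d[:,1],d[:,0]); r=np.hypot(*d.T)
    pts=[]
    for k in np.arange(-180,180,6):
        s=(np.degrees(th)>=k)&(np.degrees(th)<k+6)
        if s.sum()>3: i=np.where(s)[0]; pts.append(W[i[np.argsort(r[i])[-2:]],:2].mean(0))
    pts=np.array(pts)
    f=least_squares(lambda q:np.hypot(pts[:,0]-q[0],pts[:,1]-q[1])-q[2],[*c,54],loss='soft_l1'); c=f.x[:2]
print('fence circle',f.x,len(pts))
z=lambda x,y:(240+(x+.5)/4-.5,85+(y+.5)/4-.5)
def w(pts,h): return back(p,[z(*q) for q in pts],h)[:,:2]
ang=lambda a,b:np.degrees(np.arctan2(*(b-a)[::-1]))
L=w([(140,450),(103,580)],16.2); print('ledgeL',L,ang(*L))
L2=w([(355,490),(325,600)],16.2); print('ledgeR',L2,ang(*L2))
P=w([(295,40),(437,80)],43);print('plate',P,ang(*P), 'mid',P.mean(0))
print('plate dir from axis',ang(P.mean(0),c), np.linalg.norm(P.mean(0)-c))
E2=w([(172,472),(308,512)],43);print('posts mid',E2.mean(0),ang(c,E2.mean(0)))
# knob: top corners
O=w([(343,420)],39);print('orange',O,ang(c,O[0]))
K=w([(240,215),(292,200),(302,400),(348,388)],73);print('knob',K,K.mean(0),ang(K[:2].mean(0),K[2:].mean(0)))
V=w([(165,260)],39);Gg=w([(400,175)],39);print('violet',ang(c,V[0]),'green',ang(c,Gg[0]))
E
python3 fit.py
```

```text
fence circle [574.64272323 -44.72252391  54.03980005] 47
ledgeL [[ 559.37818095 -106.87800256]
 [ 567.84098031 -145.60576846]] -77.67347832982682
ledgeR [[ 616.06937049  -87.45203147]
 [ 624.97519319 -119.69324688]] -74.55852820976038
plate [[545.29644474   6.0977264 ]
 [578.34928718  14.85596694]] 14.84099169795537 mid [561.82286596  10.47684667]
plate dir from axis -76.92505088650827 56.668503179484645
posts mid [586.76650349 -95.82019827] -76.65243168270254
orange [[600.49277655 -67.33829504]] -41.18212687341627
knob [[554.18874125 -32.10789937]
 [562.3950402  -23.72543588]
 [585.99328169 -61.07692502]
 [593.5939873  -53.53463379]] [574.04276261 -42.61122352] -43.01289765996046
violet -163.53738986327429 green 78.43218668901868
```

Call:
{"op": "jog_arm", "data": {
  "deltas": [
    [[0.0346,-0.0087,0.03,-7,0.04],[0.0346,-0.0087,0.05,-14,0.04],[0.0346,-0.0087,0.075,-18.1,0.04],[0.0346,-0.0087,0.1,-18.1,0.04],[0.0346,-0.0087,0.12,-18.1,0.04],[0.0346,-0.0087,0.1335,-18.1,0.04],[0.0346,-0.0087,0.1335,-18.1,0.04],[0.0346,-0.0087,0.1335,-18.1,0.0],[0.0346,-0.0087,0.1335,-18.1,0.0],[0.0346,-0.0087,0.1335,-18.1,0.0],[0.0346,-0.0087,0.1335,-18.1,0.0],[0.0346,-0.0087,0.1335,-18.1,0.0]]
  ],
  "grip_force": 15
}}

```text
time_s: 4.2
ee_pos: [575.3, -45.0, 68.6]
ee_rot: [-180.0, 0.1, 138.0]
force: [-0.1, -1.4, 4.5]
gripper_width: 14.1
```

Run:
```python
from h import *
s=env.state();print(s['time_s'],s['ee_pos'],s['ee_rot'],s['gripper_width'],s['force'],s['torque'])
p=cam('wrist');print(p); snap('wrist','w2.png')
```

```text
4.2 [575.32280895 -45.04705662  68.62901862] [-1.79998111e+02  1.10440029e-01  1.37968829e+02] 14.093793618419008 [-0.1292645  -1.42058525  4.4906381 ] [-0.41804772  0.10853388  0.10271156]
{'fx': 320.35957048673254, 'fy': 320.35957048673254, 'cx': 322.70911478395703, 'cy': 202.2288178527513, 'xyz': array([518.58180321,   6.67015426, 223.05238961]), 'orientation': array([1.64352976e+02, 2.18334588e-02, 4.79352754e+01])}
```

View pics/w2.png

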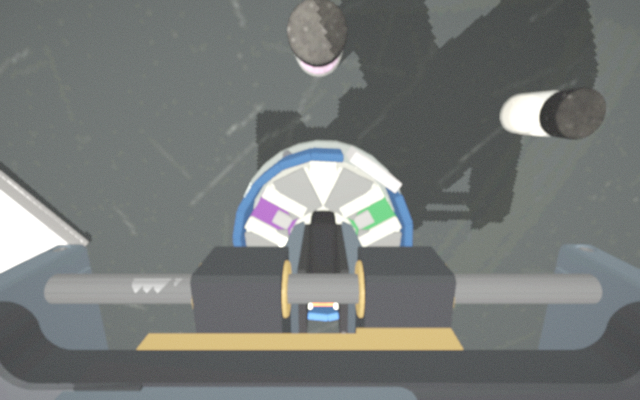

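Call:
{"op": "jog_arm", "data": {
  "deltas": [
    [[0,0,0,5,0],[0,0,0,10,0],[0,0,0,15,0],[0,0,0,20,0],[0,0,0,25,0],[0,0,0,30,0],[0,0,0,34.2,0],[0,0,0,34.2,0],[0,0,0,34.2,0]]
  ],
  "grip_force": 25
}}

```text
time_s: 5.0
ee_pos: [575.2, -45.1, 68.6]
ee_rot: [180.0, 0.1, 103.7]
force: [-1.7, -2.7, 5.2]
gripper_width: 14.2
```

Run:
```python
from h import *
s=env.state();print(s['time_s'],s['ee_pos'],s['ee_rot'],s['gripper_width'],s['force'],s['torque'])
p=cam('wrist');print(p); a=snap('wrist','w3.png')[100:250,200:440,::-1]
cv2.imwrite('pics/z3.png',cv2.resize(a,None,fx=3.3,fy=3.3,interpolation=2))
```

```text
5.0 [575.17354826 -45.14658818  68.63314876] [1.79961213e+02 8.59313463e-02 1.03733015e+02] 14.152112423600286 [-1.69784022 -2.69439646  5.235452  ] [-0.54514443  0.35153546 -0.06902643]
{'fx': 320.35957048673254, 'fy': 320.35957048673254, 'cx': 322.70911478395703, 'cy': 202.2288178527513, 'xyz': array([556.84195981,  29.48130786, 223.08090033]), 'orientation': array([1.64356800e+02, 1.21324621e-02, 1.37002596e+01])}
```

View pics/z3.png

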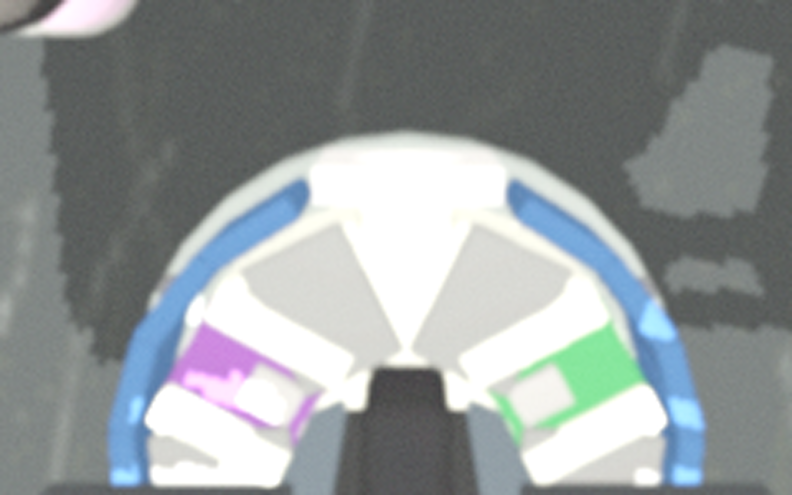

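Run:
```python
from h import *
p=cam('scene');print(back(p,[(243,321),(300,267),(255,309)],9))
p=cam('side');print(back(p,[(364.5,303),(354.5,246),(363,292)],9))
```

```text
[[447.26062593 315.38326406   9.        ]
 [469.83870928 124.78283952   9.        ]
 [452.65506654 279.15140612   9.        ]]
[[450.5386126  309.60092103   9.        ]
 [466.61110663 126.14745564   9.        ]
 [452.27670217 277.62797722   9.        ]]
```

Call:
{"op": "jog_arm", "data": {
  "deltas": [
    [[0,0,0,0,0.04],[0,0,0,0,0.04],[0,0,0,0,0.04],[0,0,-0.03,0,0.04],[0,0,-0.07,0,0.04],[0,0,-0.11,0,0.04]]
  ]
}}

```text
time_s: 5.55
ee_pos: [574.1, -44.1, 177.5]
ee_rot: [-179.8, -0.1, 103.7]
force: [0.6, -0.1, 0.2]
gripper_width: 39.8
```

Call:
{"op": "jog_arm", "data": {
  "deltas": [
    [[0.288,-0.045,0.02,7.7,0.04],[0.288,-0.045,0.02,7.7,0.04],[0.288,-0.045,0.02,7.7,0.04],[0.288,-0.045,0.02,7.7,0.04],[0.288,-0.045,0.02,7.7,0.04],[0.288,-0.045,0.02,7.7,0.04],[0.288,-0.045,0.02,7.7,0.04],[0.288,-0.045,0.02,7.7,0.04],[0.288,-0.045,0.02,7.7,0.04]]
  ]
}}

```text
time_s: 6.3
ee_pos: [461.8, 226.6, 157.1]
ee_rot: [-180.0, 0.0, 96.3]
force: [-0.8, -0.3, 0.7]
gripper_width: 39.9
```

Run:
```python
from h import *
s=env.state();print(s['time_s'],s['ee_pos'],s['ee_rot'],s['qpos'])
p=cam('wrist');print(p['xyz'],p['orientation']); a=snap('wrist','w4.png')
print(proj(p,[(451,284,9),(468,125,9)]))
```

```text
6.3 [461.78201003 226.60507927 157.10741799] [-1.79967947e+02  7.05978221e-03  9.63025057e+01] [2.48548241e+01 1.64082714e+01 1.03905410e+02 4.05911406e-03
 5.97189517e+01 1.85502726e+01]
[453.35612903 302.74879514 311.69009991] [1.64428933e+02 8.66397868e-02 6.26952709e+00]
[[318.46122031 133.57071906]
 [318.5591828  287.62859323]]
```

View pics/w4.png

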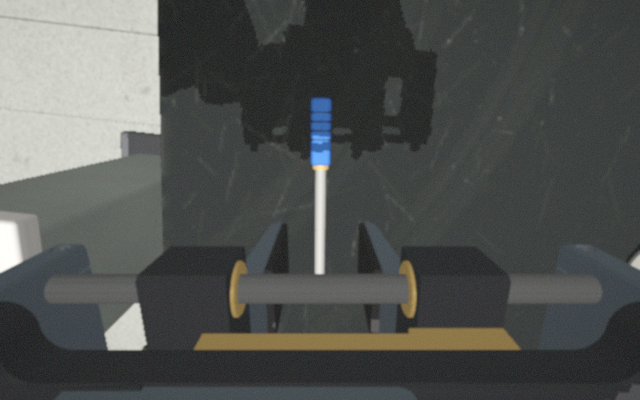

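Run:
```python
from h import *
p=cam('wrist')
im=cv2.imread('pics/w4.png').astype(int)
for r in range(92,275,6):
    row=im[r,290:350]; m=(row[:,0]>90)
    i=np.nonzero(m)[0]; print(r, 290+i.mean() if len(i) else None,len(i), im[r,320])
print(back(p,[(320.7,97),(320,168)],18),back(p,[(320.7,100),(320.3,168),(319.8,270)],9))
```

```text
92 None 0 [41 44 39]
98 320.5 18 [138  81  47]
104 320.5 22 [171 104  57]
110 321.0 21 [166 104  59]
116 320.5 22 [173 106  59]
122 320.0 19 [140  85  49]
128 320.5 20 [169 104  59]
134 320.0 21 [175 111  63]
140 320.5 20 [219 150 100]
146 320.0 21 [170 103  56]
152 320.5 22 [217 143  85]
158 320.5 22 [252 178 111]
164 320.0 21 [236 177 159]
170 320.0 13 [215 236 250]
176 320.0 13 [227 232 234]
182 320.5 14 [227 231 234]
188 320.0 13 [228 233 235]
194 320.0 13 [228 233 235]
200 320.0 13 [229 233 235]
206 319.5 12 [227 233 235]
212 319.5 12 [227 233 234]
218 319.5 12 [228 232 235]
224 319.5 12 [227 231 233]
230 319.5 12 [228 233 235]
236 319.5 12 [227 233 234]
242 319.5 12 [227 232 234]
248 319.5 12 [226 231 234]
254 319.0 11 [226 231 233]
260 319.0 11 [224 229 232]
266 319.0 11 [226 230 233]
272 319.0 11 [223 227 229]
[[450.74567131 314.47128772  18.        ]
 [456.68324468 252.32106402  18.        ]] [[450.91000999 312.31271987   9.        ]
 [457.0426909  250.84566949   9.        ]
 [467.79338308 144.14331871   9.        ]]
```

Call:
{"op": "jog_arm", "data": {
  "deltas": [
    [[0.03,-0.0018,0.02,0.5,0.04],[0.057,-0.0018,0.05,0.5,0.04],[0.057,-0.0018,0.08,0.5,0.04],[0.057,-0.0018,0.105,0.5,0.04],[0.057,-0.0018,0.125,0.5,0.04],[0.057,-0.0018,0.137,0.5,0.04],[0.057,-0.0018,0.137,0.5,0.04],[0.057,-0.0018,0.137,0.5,0.0],[0.057,-0.0018,0.137,0.5,0.0],[0.057,-0.0018,0.137,0.5,0.0],[0.057,-0.0018,0.137,0.5,0.0],[0.057,-0.0018,0.137,0.5,0.0]]
  ],
  "grip_force": 40
}}

```text
time_s: 7.35
ee_pos: [455.4, 280.7, 20.9]
ee_rot: [180.0, 0.0, 95.5]
force: [0.8, -2.3, 2.2]
gripper_width: 17.6
```

Run:
```python
from h import *
s=env.state();print(s['time_s'],s['ee_pos'],s['ee_rot'],s['gripper_width'],s['force'],s['torque'])
p=cam('wrist'); a=snap('wrist','w5.png');print(p['xyz'],p['orientation'])
```

```text
7.35 [455.41775788 280.74932208  20.88357564] [1.79958955e+02 1.68923132e-02 9.55376471e+01] 17.579244292856945 [ 0.76615108 -2.30439203  2.19404739] [-0.33291403 -0.149922   -0.02021834]
[447.83300514 357.0150179  175.4242128 ] [1.64418699e+02 1.45351276e-02 5.50206349e+00]
```

View pics/w5.png

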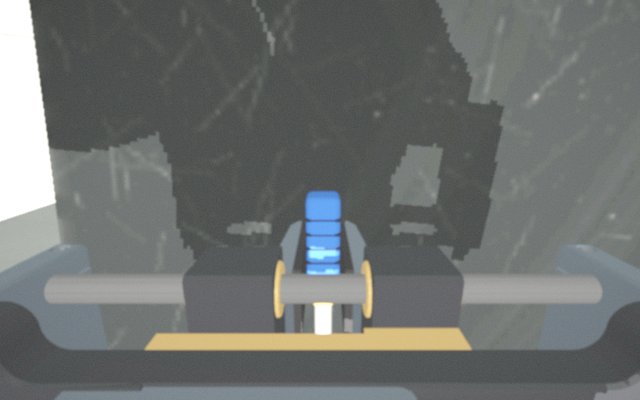

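Run:
```python
from h import *
p=dict(fx=320.36,fy=320.36,cx=322.709,cy=202.229,xyz=[447.833,357.015,175.424],orientation=[164.4187,.0145,5.502])
im=cv2.imread('pics/w5.png').astype(int)
print([(r,im[r,323].tolist()) for r in range(186,200)])
for r in (191.5,):
  b=back(p,[(323,r)],18)[0];t=np.array([455.42,280.75]);y=np.radians(95.54)
  print(b,(b[:2]-t)@[np.cos(y),np.sin(y)],(b[:2]-t)@[np.sin(y),-np.cos(y)])
print(proj(p,[[455.42,280.75,18]]))
```

```text
[(186, [85, 85, 84]), (187, [85, 83, 82]), (188, [83, 83, 81]), (189, [87, 83, 77]), (190, [123, 98, 82]), (191, [172, 117, 83]), (192, [204, 138, 88]), (193, [211, 139, 84]), (194, [214, 142, 87]), (195, [214, 141, 87]), (196, [218, 144, 87]), (197, [223, 149, 91]), (198, [230, 156, 95]), (199, [237, 163, 99])]
[451.60895676 318.93299596  18.        ] 38.37256540128293 -0.10703089051261294
[[323.2290152  260.89667044]]
```

Call:
{"op": "jog_arm", "data": {
  "deltas": [
    [[0,0,-0.019,0,0],[-0.02,0.01,-0.019,-2,0],[-0.05,0.025,-0.019,-4,0],[-0.08,0.042,-0.019,-6,0],[-0.1,0.052,-0.019,-8,0],[-0.1032,0.0545,-0.019,-8.2,0],[-0.1032,0.0545,-0.019,-8.2,0],[-0.1032,0.0545,-0.019,-8.2,0],[-0.1032,0.0545,-0.019,-8.2,0]]
  ]
}}

```text
time_s: 8.15
ee_pos: [518.4, 184.6, 39.3]
ee_rot: [-180.0, -0.0, 103.8]
force: [-0.2, -0.1, -1.3]
gripper_width: 17.4
```

Run:
```python
from h import *
s=env.state();print(s['time_s'],s['ee_pos'],s['ee_rot'],s['gripper_width'],s['force'],s['torque'])
t=np.array(s['ee_pos']); d=np.array([.2368,-.9716,0])
ims=[]
for c,(x,y) in (('scene',(250,160)),('side',(270,165))):
    p=cam(c); a=snap(c,c+'6.png')
    ax=np.array([575.2,-45.1,28]); print(c,'hole/ax/tip155/tip150',proj(p,[ax-62*d,ax,t*[1,1,0]+[0,0,28]+155*d,t*[1,1,0]+[0,0,28]+150*d]).round(1).tolist())
    ims.append(cv2.resize(a[y:y+100,x:x+130,::-1],None,fx=3,fy=3,interpolation=2)); 
    print([ (l,[(np.round(q['xyz'],0).tolist(),round(q['conf'],2)) for q in env.look_for(c,l)][:2]) for l in ('rod_tip',)])
cv2.imwrite('pics/z6.png',np.hstack(ims))
```

```text
8.15 [518.43797618 184.56006068  39.26668647] [-1.79953555e+02 -1.66452645e-02  1.03770891e+02] 17.37694502322996 [-0.19248925 -0.13897527 -1.25633623] [ 0.03428105 -0.16231221 -0.00197844]
scene hole/ax/tip155/tip150 [[301.3, 225.2], [312.0, 213.7], [298.0, 229.1], [297.0, 230.1]]
[('rod_tip', [([513.0, 211.0, 33.0], 0.45)])]
side hole/ax/tip155/tip150 [[320.8, 212.8], [316.2, 199.0], [322.5, 217.4], [322.9, 218.6]]
[('rod_tip', [([516.0, 200.0, 36.0], 0.69)])]
```

View pics/z6.png

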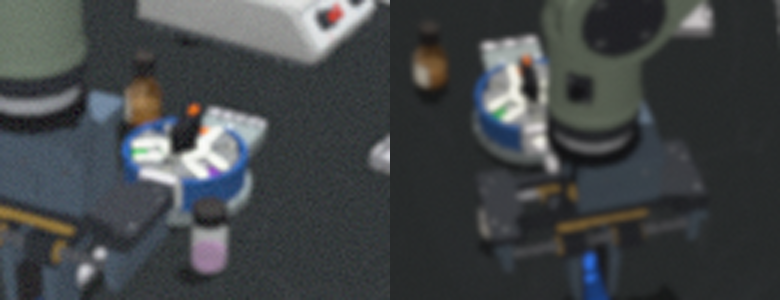

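Call:
{"op": "jog_arm", "data": {
  "deltas": [
    [[-0.008,0.0008,0,0,0],[-0.016,0.0008,0,0,0],[-0.026,0.0008,0,0,0],[-0.036,0.0008,0,0,0],[-0.046,0.0008,0,0,0],[-0.056,0.0008,0,0,0],[-0.066,0.0008,0,0,0],[-0.076,0.0008,0,0,0],[-0.085,0.0008,0,0,0],[-0.085,0.0008,0,0,0],[-0.085,0.0008,0,0,0]]
  ]
}}

```text
time_s: 9.27
ee_pos: [540.4, 100.7, 39.4]
ee_rot: [-180.0, -0.0, 103.7]
force: [-0.6, 0.2, -1.7]
gripper_width: 17.8
```

Run:
```python
from h import *
s=env.state();print(s['time_s'],s['ee_pos'],s['ee_rot'],s['gripper_width'],s['force'],s['torque'])
ims=[]
for c,(x,y) in (('scene',(250,160)),('side',(270,165))):
    a=snap(c,c+'7.png')
    ims.append(cv2.resize(a[y:y+100,x:x+130,::-1],None,fx=3,fy=3,interpolation=2)); 
cv2.imwrite('pics/z7.png',np.hstack(ims)); snap('wrist','w7.png')
```

```text
9.2667 [540.39619984 100.74252009  39.39459387] [-1.79997215e+02 -8.33213344e-03  1.03661463e+02] 17.76175856994978 [-0.6409742   0.23158506 -1.70076235] [ 0.01206303 -0.10999275  0.02787099]
```

View pics/z7.png

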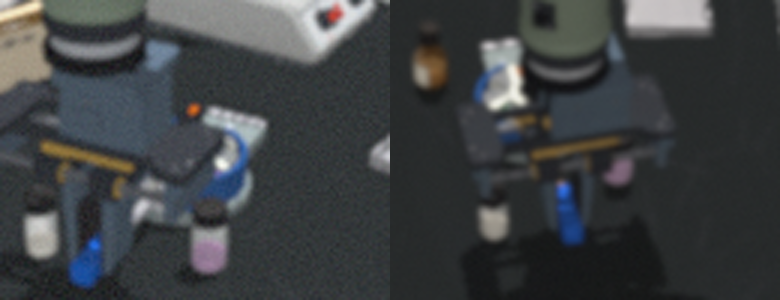

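View pics/w7.png

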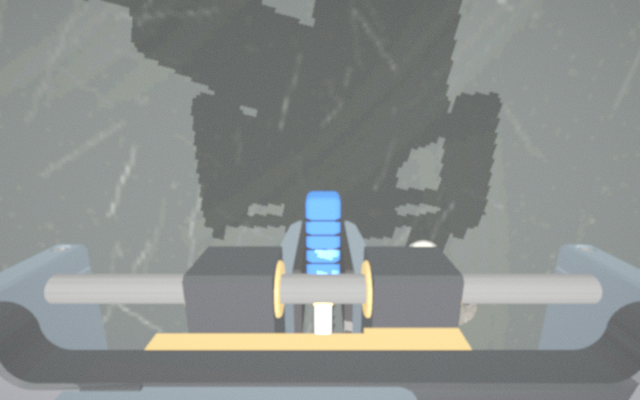

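Call:
{"op": "jog_arm", "data": {
  "deltas": [
    [[-0.005,0,0,0,0],[-0.009,0,0,0,0],[-0.012,0,0,0,0],[-0.015,0,0,0,0]]
  ]
}}

```text
time_s: 9.75
ee_pos: [543.6, 87.7, 39.5]
ee_rot: [180.0, -0.1, 103.6]
force: [-1.4, 9.3, -0.4]
gripper_width: 17.6
```

Call:
{"op": "jog_arm", "data": {
  "deltas": [
    [[-0.002,0,0,0,0],[-0.004,0,0,0,0]]
  ]
}}

```text
time_s: 9.92
ee_pos: [544.5, 84.6, 39.6]
ee_rot: [180.0, -0.2, 103.6]
force: [-1.9, 8.7, -0.8]
gripper_width: 17.8
```

Call:
{"op": "jog_arm", "data": {
  "deltas": [
    [[-0.002,0,0,0,0],[-0.004,0,0,0,0]]
  ]
}}

```text
time_s: 10.08
ee_pos: [545.3, 80.8, 39.6]
ee_rot: [180.0, -0.2, 103.6]
force: [-2.7, 9.1, 0.8]
gripper_width: 17.7
```

Call:
{"op": "jog_arm", "data": {
  "deltas": [
    [[-0.003,0,0,0,0],[-0.006,0,0,0,0],[-0.009,0,0,0,0],[-0.012,0,0,0,0],[-0.015,0,0,0,0],[-0.018,0,0,0,0],[-0.021,0,0,0,0],[-0.024,0,0,0,0],[-0.027,0,0,0,0],[-0.03,0,0,0,0],[-0.033,0,0,0,0],[-0.035,0,0,0,0],[-0.035,0,0,0,0]]
  ]
}}

```text
time_s: 11.17
ee_pos: [554.2, 44.5, 39.4]
ee_rot: [180.0, 0.0, 103.7]
force: [0.6, -0.1, -2.1]
gripper_width: 17.8
```

Run:
```python
from h import *
s=env.state();print(s['time_s'],s['ee_pos'],s['ee_rot'],s['gripper_width'],s['force'],s['torque'])
ims=[]
d=np.array([.2368,-.9716,0]);ax=np.array([575.2,-45.1,27])
for c,(x,y) in (('scene',(250,140)),('side',(270,145))):
    a=snap(c,c+'8.png');p=cam(c);print(proj(p,[ax+80*d,ax+66*d,ax+94*d])-[x,y])
    ims.append(cv2.resize(a[y:y+100,x:x+130,::-1],None,fx=3,fy=3,interpolation=2)); 
    print([(np.round(q['xyz'],0).tolist(),round(q['conf'],2)) for q in env.look_for(c,'cartridge_orange')][:2])
cv2.imwrite('pics/z8.png',np.hstack(ims))
```

```text
11.1667 [554.21901327  44.51838554  39.43241657] [1.79992269e+02 1.51378657e-02 1.03717174e+02] 17.77841360693196 [ 0.64010098 -0.12908346 -2.10315456] [ 0.02259875 -0.12457449  0.04528583]
[[74.42327941 60.57211767]
 [72.34480179 62.80988733]
 [76.46193214 58.37722504]]
[([485.0, 38.0, 38.0], 0.75)]
[[40.7540564  37.706651  ]
 [41.67207014 40.49194503]
 [39.84988007 34.96334026]]
[([596.0, -117.0, 36.0], 0.44)]
```

View pics/z8.png

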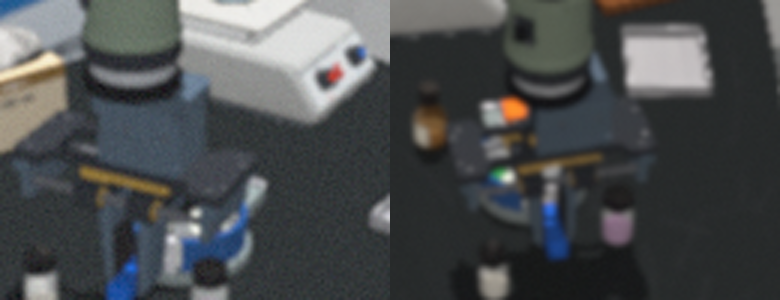

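Call:
{"op": "jog_arm", "data": {
  "deltas": [
    [[-0.002,0,0,0,0],[-0.003,0,0,0,0],[-0.003,0,0,0,0],[0.006,0,0,0,0],[0.02,0,0,0,0],[0.04,0,0,0,0],[0.06,0,0,0,0],[0.08,0,0,0,0],[0.1,0,0,0,0],[0.12,0,0,0,0],[0.14,0,0,0,0],[0.155,0,0,0,0],[0.16,0,0,0,0],[0.16,0,0,0,0]]
  ]
}}

```text
time_s: 12.53
ee_pos: [515.3, 202.2, 39.5]
ee_rot: [180.0, -0.0, 103.9]
force: [-0.2, -0.8, -1.6]
gripper_width: 18.1
```

Run:
```python
from h import *
s=env.state();print(s['time_s'],s['ee_pos'],s['ee_rot'],s['gripper_width'],s['force'],s['torque'])
ims=[]
for c,(x,y) in (('scene',(250,140)),('side',(270,145))):
    a=snap(c,c+'9.png')
    ims.append(cv2.resize(a[y:y+100,x:x+130,::-1],None,fx=3,fy=3,interpolation=2)); 
    print([(np.round(q['xyz'],0).tolist(),round(q['conf'],2)) for q in env.look_for(c,'cartridge_orange')][:2])
cv2.imwrite('pics/z9.png',np.hstack(ims))
```

```text
12.5333 [515.346718   202.18080401  39.46139573] [ 1.79992897e+02 -7.31893789e-03  1.03894191e+02] 18.104899912703523 [-0.18689663 -0.78378973 -1.61616853] [ 0.03400638 -0.04939318 -0.00985913]
[([589.0, -120.0, 37.0], 0.59)]
[([596.0, -114.0, 39.0], 0.49)]
```

View pics/z9.png

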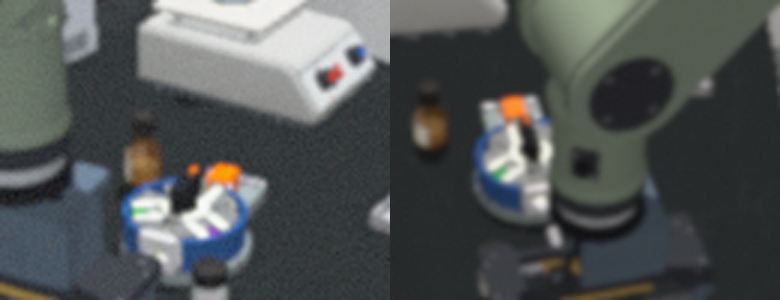

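Call:
{"op": "jog_arm", "data": {
  "deltas": [
    [[0.025,-0.009,0,1,0],[0.055,-0.02,0,3,0],[0.08,-0.031,0,5,0],[0.0865,-0.0332,0.004,6,0],[0.0865,-0.0332,0.01,6,0],[0.0865,-0.0332,0.015,6,0],[0.0865,-0.0332,0.0175,6,0],[0.0865,-0.0332,0.0183,6,0],[0.0865,-0.0332,0.0183,6,0],[0.0865,-0.0332,0.0183,6,0]]
  ]
}}

```text
time_s: 13.57
ee_pos: [463.8, 275.9, 21.0]
ee_rot: [180.0, 0.0, 97.7]
force: [-0.3, -0.3, -1.7]
gripper_width: 17.9
```

Call:
{"op": "jog_arm", "data": {
  "deltas": [
    [[0,0,0.0005,0,0],[0,0,0.001,0,0],[0,0,0.001,0,0]]
  ]
}}

```text
time_s: 13.82
ee_pos: [463.9, 276.1, 20.9]
ee_rot: [179.9, 0.0, 97.7]
force: [-1.4, -2.3, 4.1]
gripper_width: 17.7
```

Call:
{"op": "jog_arm", "data": {
  "deltas": [
    [[0,0,0,0,0.025],[0,0,0,0,0.045],[0,0,0,0,0.045],[0,0,0,0,0.045],[0,0,-0.02,0,0.045],[0,0,-0.05,0,0.045],[0,0,-0.09,0,0.045],[0,0,-0.13,0,0.045],[0,0,-0.15,0,0.045]]
  ]
}}

```text
time_s: 14.57
ee_pos: [464.9, 277.6, 174.8]
ee_rot: [179.6, -0.2, 97.7]
force: [0.6, 0.6, -0.6]
gripper_width: 44.8
```

Call:
{"op": "jog_arm", "data": {
  "deltas": [
    [[-0.442,0.0765,-0.005,-6,0.045],[-0.442,0.0765,-0.005,-6,0.045],[-0.442,0.0765,-0.005,-6,0.045],[-0.442,0.0765,-0.005,-6,0.045],[-0.442,0.0765,-0.005,-6,0.045],[-0.442,0.0765,-0.005,-6,0.045],[-0.442,0.0765,-0.005,-6,0.045],[-0.442,0.0765,-0.005,-6,0.045],[-0.442,0.0765,-0.005,-6,0.045],[-0.442,0.0765,-0.005,-6,0.045],[-0.442,0.0765,-0.005,-6,0.045],[-0.442,0.0765,-0.005,-6,0.045],[-0.442,0.0765,-0.005,-6,0.045],[-0.442,0.0765,-0.005,-6,0.045]]
  ]
}}

```text
time_s: 15.73
ee_pos: [598.1, -150.5, 174.7]
ee_rot: [-179.9, -0.1, 103.7]
force: [-0.1, -0.3, -0.6]
gripper_width: 44.9
```

Run:
```python
from h import *
s=env.state();print(s['time_s'],s['ee_pos'],s['ee_rot'],s['gripper_width'])
p=cam('wrist');print(p['xyz'],p['orientation']);snap('wrist','w10.png')
a=snap('side','side10.png')
d=np.array([.2368,-.9716,0]);ax=np.array([575.2,-45.1,38]);print(proj(p,[ax+80*d,ax+66*d,ax+94*d]))
```

```text
15.7333 [ 598.07744971 -150.52732465  174.68601663] [-1.79945267e+02 -6.76060117e-02  1.03724378e+02] 44.87366765970881
[580.10384251 -76.27399004 329.32805359] [1.64508941e+02 1.05577785e-01 1.36882111e+01]
[[326.15776623 168.39567004]
 [326.19981641 153.05333876]
 [326.11677332 183.35224688]]
```

View pics/w10.png

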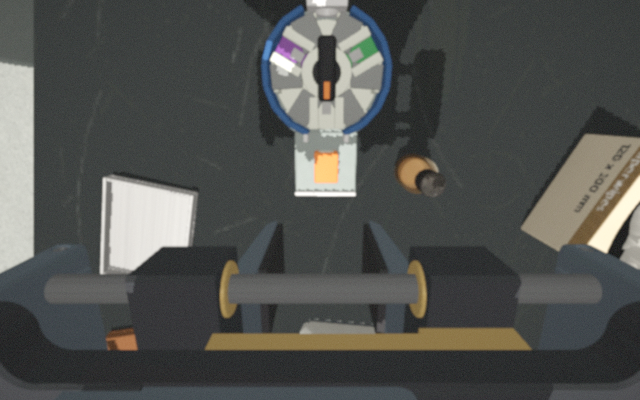

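View pics/side10.png

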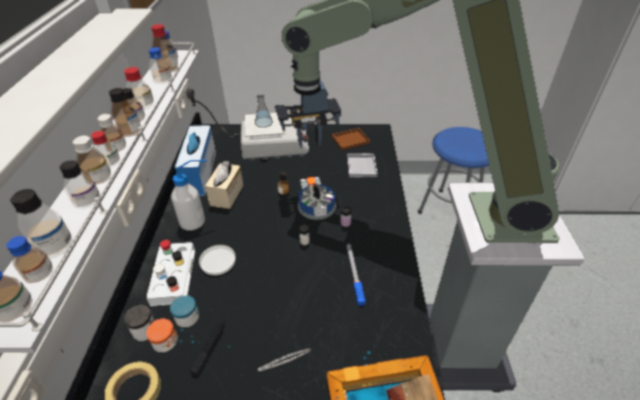

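Call:
{"op": "jog_arm", "data": {
  "deltas": [
    [[0.028,0.0027,0.02,0,0.045],[0.028,0.0027,0.05,0,0.045],[0.028,0.0027,0.08,0,0.045],[0.028,0.0027,0.105,0,0.045],[0.028,0.0027,0.125,0,0.045],[0.028,0.0027,0.135,0,0.045],[0.028,0.0027,0.139,0,0.045],[0.028,0.0027,0.139,0,0.045],[0.028,0.0027,0.139,0,0.035],[0.028,0.0027,0.139,0,0.028],[0.028,0.0027,0.139,0,0.015],[0.028,0.0027,0.139,0,0.015],[0.028,0.0027,0.139,0,0.015],[0.028,0.0027,0.139,0,0.015]]
  ],
  "grip_force": 12
}}

```text
time_s: 17.0
ee_pos: [595.2, -123.5, 37.3]
ee_rot: [179.9, 0.1, 103.7]
force: [-0.2, 0.5, 6.6]
gripper_width: 21.6
```

Run:
```python
from h import *
s=env.state();print(s['time_s'],s['ee_pos'],s['ee_rot'],s['gripper_width'],s['force'])
snap('wrist','w11.png')
p=dict(fx=320.36,fy=320.36,cx=322.709,cy=202.229,xyz=[580.104,-76.274,329.328],orientation=[164.50894,.10558,13.6882])
c=back(p,[(111,176),(198,190),(102,272)],14);print(c)
print('centre',(c[1]+c[2])/2,np.linalg.norm(c[0]-c[1]),np.linalg.norm(c[0]-c[2]),np.degrees(np.arctan2(*(c[1]-c[0])[1::-1])))
```

```text
17.0 [ 595.16022829 -123.50580091   37.25193413] [1.79902590e+02 5.06144031e-02 1.03731132e+02] 21.64568623604357 [-0.15680252  0.46196631  6.63684803]
[[ 388.1148942  -185.0828063    14.        ]
 [ 474.64367259 -178.76535816   14.        ]
 [ 385.47206197 -294.86952502   14.        ]]
centre [ 430.05786728 -236.81744159   14.        ] 86.75908967085459 109.81852380196705 4.175743975338516
```

View pics/w11.png

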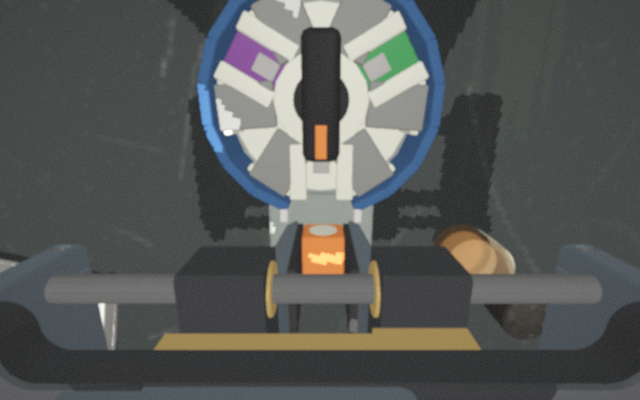

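Call:
{"op": "jog_arm", "data": {
  "deltas": [
    [[0,0,-0.01,0,0.015],[0,0,-0.03,0,0.015],[0,0,-0.06,0,0.015],[0,0,-0.06,0,0.015],[-0.01,-0.03,-0.06,0,0.015],[-0.025,-0.065,-0.06,0,0.015],[-0.04,-0.1,-0.06,0,0.015],[-0.055,-0.14,-0.06,0,0.015],[-0.068,-0.17,-0.06,0,0.015],[-0.074,-0.189,-0.06,0,0.015],[-0.074,-0.189,-0.06,0,0.015],[-0.074,-0.189,-0.06,0,0.015]]
  ],
  "grip_force": 15
}}

```text
time_s: 18.05
ee_pos: [428.1, -240.5, 96.4]
ee_rot: [180.0, 0.0, 103.6]
force: [0.1, 0.1, 0.6]
gripper_width: 21.6
```

Run:
```python
from h import *
s=env.state();print(s['time_s'],s['ee_pos'],s['ee_rot'],s['gripper_width'],s['force'])
snap('wrist','w12.png')
p=cam('wrist')
for a in [3]:
  y=np.radians(a); e=np.array([np.cos(y),np.sin(y)]);f=np.array([-np.sin(y),np.cos(y)])
  for c in ([429,-241],): print(proj(p,[[*(np.array(c)+sx*45*e+sy*55*f),14] for sx,sy in ((-1,1),(1,1),(1,-1),(-1,-1))]).round(0))
ims=[]
for c,(x,y) in (('scene',(330,140)),('side',(290,110))):
    a=snap(c,c+'12.png'); ims.append(cv2.resize(a[y:y+100,x:x+130,::-1],None,fx=3,fy=3,interpolation=2))
cv2.imwrite('pics/z12.png',np.hstack(ims))
```

```text
18.05 [ 428.07325323 -240.5340851    96.41105761] [1.79966177e+02 1.26777520e-02 1.03603681e+02] 21.647255987558303 [0.14303323 0.11629323 0.6402576 ]
[[276. 134.]
 [396. 157.]
 [364. 288.]
 [256. 270.]]
```

View pics/w12.png

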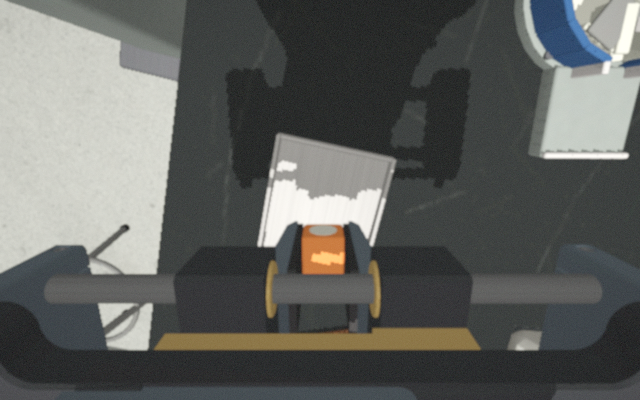

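View pics/z12.png

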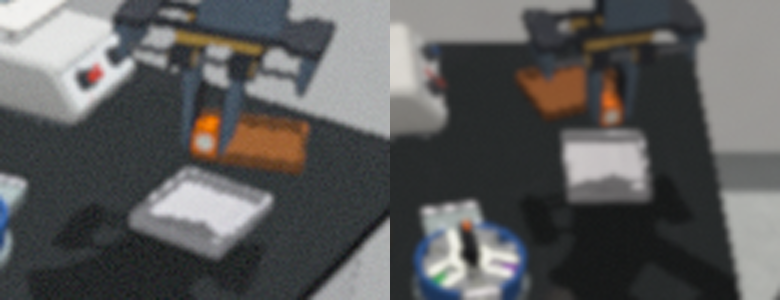

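Call:
{"op": "jog_arm", "data": {
  "deltas": [
    [[0,0,0.015,0,0.015],[0,0,0.035,0,0.015],[0,0,0.052,0,0.015],[0,0,0.063,0,0.015],[0,0,0.068,0,0.015],[0,0,0.07,0,0.015],[0,0,0.071,0,0.015],[0,0,0.071,0,0.015],[0,0,0.071,0,0.015]]
  ]
}}

```text
time_s: 18.95
ee_pos: [429.2, -240.3, 25.8]
ee_rot: [179.9, 0.1, 103.8]
force: [0.4, -0.1, -0.3]
gripper_width: 21.8
```

Call:
{"op": "jog_arm", "data": {
  "deltas": [
    [[0,0,0.0005,0,0.015],[0,0,0.0005,0,0.015],[0,0,0.0005,0,0.015]]
  ]
}}

```text
time_s: 19.2
ee_pos: [428.7, -240.2, 25.0]
ee_rot: [180.0, 0.0, 103.7]
force: [-0.3, 0.3, 0.2]
gripper_width: 22.1
```

Call:
{"op": "jog_arm", "data": {
  "deltas": [
    [[0,0,0.0005,0,0.015],[0,0,0.0005,0,0.015],[0,0,0.0005,0,0.015]]
  ]
}}

```text
time_s: 19.45
ee_pos: [428.5, -240.1, 24.2]
ee_rot: [180.0, 0.0, 103.7]
force: [-0.7, 0.3, 0.9]
gripper_width: 21.7
```

Call:
{"op": "jog_arm", "data": {
  "deltas": [
    [[0,0,0.0004,0,0.015],[0,0,0.0004,0,0.015],[0,0,0.0004,0,0.015]]
  ]
}}

```text
time_s: 19.7
ee_pos: [428.6, -240.1, 24.0]
ee_rot: [180.0, 0.0, 103.7]
force: [-1.2, 0.2, 3.5]
gripper_width: 22.0
```

Call:
{"op": "jog_arm", "data": {
  "deltas": [
    [[0,0,0.0004,0,0.015],[0,0,0.0004,0,0.015],[0,0,0.0004,0,0.015]]
  ]
}}

```text
time_s: 19.95
ee_pos: [428.5, -240.1, 24.0]
ee_rot: [180.0, 0.0, 103.7]
force: [-1.6, -0.2, 8.1]
gripper_width: 22.0
```

Contact with the tray floor. I'll ease off slightly, release, rise, and look.

Call:
{"op": "jog_arm", "data": {
  "deltas": [
    [[0,0,-0.0005,0,0.015],[0,0,-0.0005,0,0.015],[0,0,-0.0005,0,0.026],[0,0,-0.0005,0,0.032],[0,0,-0.0005,0,0.032],[0,0,-0.0005,0,0.032],[0,0,-0.01,0,0.032],[0,0,-0.025,0,0.032],[0,0,-0.05,0,0.032],[-0.03,0,-0.09,0,0.032],[-0.06,0,-0.12,0,0.032],[-0.06,0,-0.14,0,0.032],[-0.06,0,-0.14,0,0.032],[-0.06,0,-0.14,0,0.032]]
  ]
}}

```text
time_s: 21.12
ee_pos: [443.4, -299.2, 165.3]
ee_rot: [179.9, 0.2, 103.7]
force: [-0.4, 1.6, -0.9]
gripper_width: 32.0
```

Run:
```python
from h import *
s=env.state();print(s['time_s'],s['ee_pos'],s['gripper_width'],s['force'])
snap('wrist','w13.png'); snap('scene','scene13.png');snap('side','side13.png')
```

```text
21.1167 [ 443.38633275 -299.17482053  165.31269978] 31.991463857948503 [-0.3579494   1.61537208 -0.91632565]
```

View pics/w13.png

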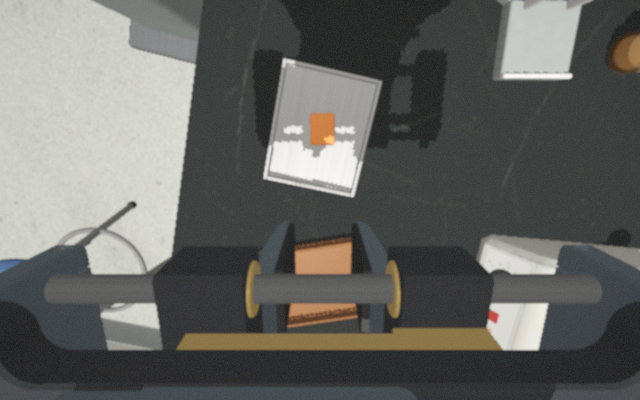

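View pics/scene13.png

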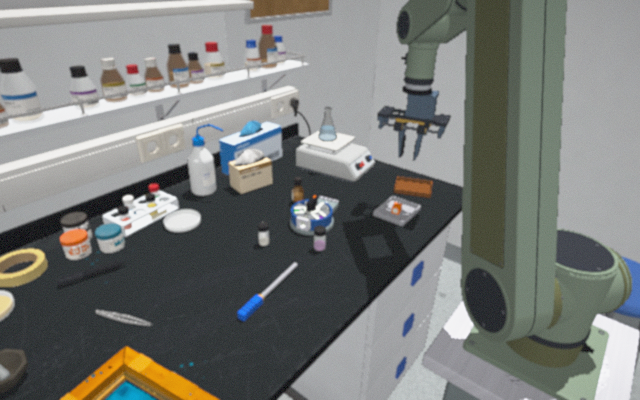

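View pics/side13.png

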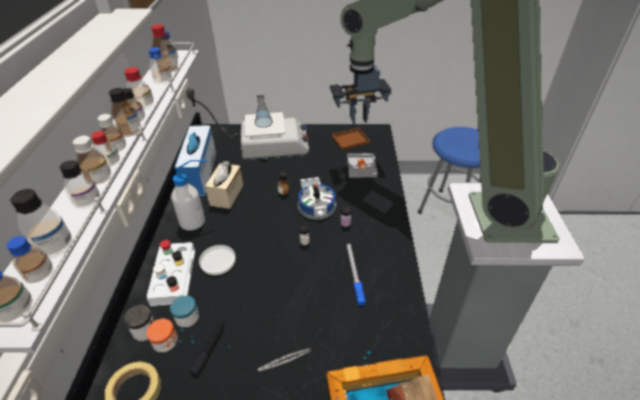

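```bash
python3 -c "
from workcell import env
print(env.job_done())"
```

```text
the job is handed in; nothing more can be done
None
```

The orange cartridge is out of the carousel and standing in the steel tray, and I have handed the job in at about 21 s of the 62 s allowed.

- **Carousel:** I gripped the knob and turned it 34° clockwise, until the orange pocket faced the port.
- **Push:** I put the rod through the access hole and pushed the cartridge out to about 80 mm from the axis. The clip resisted with about 9 N.
- **Rod:** I drew it back out and laid it flat on the bench, close to where it had started.
- **Cartridge:** I set it down near the middle of the steel tray. It touched the floor at up to about 8 N before I eased off and let go.

**Last checks:**
- The closing wrist picture shows the cartridge in the steel tray. It looks flat, near pixel (322, 128).
- The scene and side pictures show the rod flat and well clear of the carousel, and the bottle and both vials where they stood.
- The wrist pictures taken after the push show the green and violet cartridges still seated.

**Disagreements:**
- The close wrist view put the handle's rear end 4 to 6 mm further back than the earlier, higher view. I settled the rod tip's position by feeling for contact instead.
- When I gripped the cartridge, the tool stood about 1.5 mm higher than planned, with about 6.6 N upward on it. I did not find the cause; the placing was not affected.

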